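# Check that a brake lever stops short of the bar

## Task

Check the brake lever of the handlebar on the green mat: push the red lever in with the outside of the fingers, without forcing it, until it comes up against its stop, keep it there for about a second, then let it spring fully back out. If it stopped well short of the bar press the green button down, if it came in until it touched the bar's grip press the red one, and then draw clear; do not take the lever between the fingers, and leave the wrong button, the waiting handlebar on the grey mat and everything else on the bench alone.

Things in the scene. Friction and masses are not known exactly. Their poses are not given: they have to be found in the camera images.
- unit_a: one of two identical-looking bolted-down handlebar units: plate 150 x 260 x 12 mm, origin at the centre of its underside; bar with 30 mm rubber grip along unit y, 40 mm to +x of the origin, 115 mm up; red lever on the bar's -x side, hinge pin at its +y end, reaching along -y. The unit under test is the one on the green mat ahead (world y < 0.27); the one on the grey mat at left (y > 0.4) waits
- unit_a_press (a point): point on the centre line of unit_a's lever, 115 mm from its hinge pin, 35 mm from its tip, 115 mm above the table: a good point to press. Blade 10 mm thick (x), 13 mm high (z), 150 mm long. The point turns with the lever: +x is the way it is pressed in, towards the bar; press on its -x face; +y runs along the lever to the hinge. At rest the lever stands 0.40 rad out from the bar's line
- unit_a_lever (a joint): unit_a's lever, rad: 0 at rest (sprung out), grows as pressed in. Spring at the press point: 3 N at 0, 4 N at 0.24, 5 N at 0.48; then a hard stop. One unit stops at about 0.24 (press point moved 27 mm, tip 36 mm clear of the grip), the other only at about 0.48 (moved 54 mm, tip on the grip); nothing shows which before pressing
- unit_b: the other of two identical-looking bolted-down handlebar units: plate 150 x 260 x 12 mm, origin at the centre of its underside; bar with 30 mm rubber grip along unit y, 40 mm to +x of the origin, 115 mm up; red lever on the bar's -x side, hinge pin at its +y end, reaching along -y. The unit under test is the one on the green mat ahead (world y < 0.27); the one on the grey mat at left (y > 0.4) waits
- unit_b_press (a point): point on the centre line of unit_b's lever, 115 mm from its hinge pin, 35 mm from its tip, 115 mm above the table: a good point to press. Blade 10 mm thick (x), 13 mm high (z), 150 mm long. The point turns with the lever: +x is the way it is pressed in, towards the bar; press on its -x face; +y runs along the lever to the hinge. At rest the lever stands 0.40 rad out from the bar's line
- unit_b_lever (a joint): unit_b's lever, rad: 0 at rest (sprung out), grows as pressed in. Spring at the press point: 3 N at 0, 4 N at 0.24, 5 N at 0.48; then a hard stop. One unit stops at about 0.24 (press point moved 27 mm, tip 36 mm clear of the grip), the other only at about 0.48 (moved 54 mm, tip on the grip); nothing shows which before pressing
- pass_box_button_top (a point): centre of the top face of the green push button (34 mm diameter, faces up), meaning that the lever stops short of the bar. It sits on a fixed grey box 66 x 66 x 40 mm, on the green mat to the robot's right; the two boxes may change places
- pass_box_button (a joint): travel of the green button in m: 0 up, 0.006 fully down (about 5 N); it springs back up
- fault_box_button_top (a point): centre of the top face of the red push button (34 mm diameter, faces up), meaning that the lever comes in as far as the bar. It sits on a fixed grey box 66 x 66 x 40 mm, on the green mat to the robot's right; the two boxes may change places
- fault_box_button (a joint): travel of the red button in m: 0 up, 0.006 fully down (about 5 N); it springs back up
- screwdriver: loose screwdriver with yellow handle, lying, near the robot; origin at its underside. Bystander, leave alone
- spare_grip: loose black rubber spare grip, 30 x 110 x 30 mm, near the robot; origin at its underside. Bystander, leave alone
- tape: loose blue ring of tape, 70 mm across, 20 mm high, near the robot; origin at its underside. Bystander, leave alone
- jar: loose jar, 52 mm diameter, 70 mm high, upright; origin at its underside. Bystander, leave alone
- wrench: loose wrench, lying at the far side; origin at its underside. Bystander, leave alone
- cleaner: loose white bottle, 50 mm diameter, 140 mm high, upright at the far side; origin at its underside. Bystander, leave alone
- meter: loose yellow multimeter, 90 x 170 x 35 mm, lying at the far side; origin at its underside. Bystander, leave alone
Things that resemble listed ones, but are neither listed nor needed, are in the scene too. Leave any orange or purple look-alike of the part that bears pass_box_button_top alone. What is shaped like the part that bears fault_box_button_top but yellow is not meant.

How it is judged:
By the outcome, as a careful person would: the job done as asked, in the order asked, and still so for the second after the job is handed in, with the robot touching nothing.
It also fails if it takes over 45 s, if anything falls off the work surface, if the arm or the gripper's body presses on something with over 40 N, if the wrist force passes 120 N, or if a joint passes its speed limit or range.

## Robot

A 6-joint arm with a two-finger parallel gripper is mounted at the origin on the work surface. World frame = base frame: x ahead of the robot, y to its left, z up, the work surface at z = 0. Lengths are in m, angles in rad, forces in N, time in s.
With the tool pointing down it reaches from about 0.25 to 0.775 m from the base axis. Payload 4 kg.
Tool frame: the origin (TCP) lies midway between the tips of the shut fingers; the grasp point (between the pads) lies 19 mm behind it; z points along the fingers, x is the direction in which the jaws open and shut, and the axes are right-handed (so a half turn about z gives the same grasp; the last joint's range is limited). The gripper opens to 94 mm and grips with 3 to 60 N. Pads are 16 mm wide; open, the fingers measure 119 mm over their backs; the gripper's body (75 mm by 177 mm) begins 78 mm behind the grasp point.
Start: joints at [1.2, 0.087, 1.371, -0, 1.684, -0.103], TCP at [0.146, 0.53, 0.206] pointing down, gripper open.
Joint ranges: [-3.1, 3.1], [-0.76, 2.03], [0.27, 2.55], [-1.08, 4.22], [0.17, 2.65], [-2.57, 2.57]. Speed limits (rad/s): [2.79, 2.79, 3.14, 3.14, 3.14, 3.14].

## Interface

Orientations are given as [roll, pitch, yaw] about the fixed x, y, z axes, in that order (R = Rz(yaw) Ry(pitch) Rx(roll)).
In Python, from bench import robot, eyes, close_job gives the robot as it stands.
- The arm moves only by the shell command python3 -m jog 'ROWS'. ROWS is JSON, a list of rows, each a list of 3 entries, a list of its own where there are three numbers: the turn, a rotation vector about the tool's x, y, z in degrees, then the shift along the tool's x, y, z in mm, then the closure, from -1 (fully open) to 1 (shut). In form: [[[wx, wy, wz], [x, y, z], claw], ...]. A call has 1 to 5 rows; each row is the pose to reach, as a shift and turn from the pose commanded when the call began, along the tool's axes at that moment; what a row does not reach only later rows make up. A row lasts 1/10 s, in which the tool goes at most 50 mm and 8.59 degrees, less where a joint would pass 70% of its speed; a pose out of reach is approached as far as the arm can. A call with a gripper value outside its range is refused whole. The fingers move at their own pace and stop on an object; the grip force is fixed at half the most. Time passes only in rows, so rows that repeat a pose let the fingers close. It gives the time, the measured TCP pose, the force and the opening at its end, in the units of the state.
- robot.get_obs(): the state, without advancing time (a new reading comes with each control period).
- eyes.snapshot(name): name is "scene" or "top" or "wrist"; returns (picture, depth): 400x640x3 uint8, red, green, blue; 400x640 float32, m along the optical axis (not along the pixel's ray), 0 where there is no reading.
- eyes.camera_params(name): a dict with "mtx" (3x3 intrinsics, pixels), "world_to_cam" (4x4, takes a point from world to camera coordinates). Camera axes: x right, y up, looking along -z (the intrinsics and any distortion apply to the point x, -y, -z); pixel columns grow to the right and rows downward; lengths in m; the calibration is good to about 2 mm. A picture is of the moment at which its call begins: read the wrist's pose just before it. camera_params takes no time and is no camera call; for the wrist camera it gives the pose at the moment of the call.
- close_job(): hands the job in, once; it reports no verdict.
The state is a dict: "time": time; "joint_positions": joint angles; "qvel": joint speeds; "joint_torque": joint torques, N m; "tool_pos": TCP position; "ee_rot": TCP orientation; "wrist_force": force on the tool from outside, world axes, zero at the start; "wrist_torque": the same for the moment, N m; "width": finger opening in m.
Only numpy, scipy, OpenCV 4.12 (cv2) and the standard library are available. Lean on these libraries where they do the work, as an engineer would, in place of code of your own. Each camera call takes 0.05 s, during which the arm holds its last target. There are 200 camera calls.

## Working session

There is one attempt and no reset: what is moved stays moved. The work goes in short steps, Python scripts to look and compute and a shell command to move; the robot and the scene stay as the last step left them, time stands still between calls to the robot, and variables do not carry over. Pictures are saved under pics/ and viewed, about 8 in all and at most 12, crops included, and the job is handed in when it is done.

```bash
mkdir -p pics; ls; cat > h.py <<'E'
import numpy as np, cv2
from bench import robot, eyes
def snap(n,f=None):
    p=eyes.camera_params(n); im,d=eyes.snapshot(n)
    if f: cv2.imwrite('pics/'+f,im[:,:,::-1])
    return im,d,p
def pts(d,p):
    """world points for every pixel from depth"""
    K=p['mtx'];h,w=d.shape;v,u=np.mgrid[:h,:w]
    x=(u-K[0,2])/K[0,0]*d;y=(v-K[1,2])/K[1,1]*d
    c=np.stack([x,-y,-d,np.ones_like(d)],-1)
    return (c@np.linalg.inv(p['world_to_cam']).T)[...,:3]
E
python3 - <<'E'
from h import *
o=robot.get_obs();print({k:np.round(v,3) for k,v in o.items()})
for n in('scene','top'):
    im,d,p=snap(n,n+'0.png');np.savez(n+'.npz',im=im,d=d,m=p['mtx'],w=p['world_to_cam']);print({k:(np.shape(v)) for k,v in p.items()})
E
```

```text
pics
{'time': np.float64(0.0), 'joint_positions': array([ 1.2  ,  0.088,  1.372, -0.   ,  1.684, -0.103]), 'qvel': array([ 0.001,  0.002,  0.001, -0.   ,  0.003, -0.   ]), 'joint_torque': array([-1.0000e-03, -3.4020e+01, -3.0242e+01,  7.2000e-02,  3.3000e-02,
       -0.0000e+00]), 'tool_pos': array([0.145, 0.53 , 0.204]), 'ee_rot': array([-3.141e+00,  2.000e-03,  1.303e+00]), 'wrist_force': array([ 0.491, -0.245,  0.289]), 'wrist_torque': array([ 0.009, -0.018,  0.016]), 'width': np.float64(0.094)}
{'mtx': (3, 3), 'world_to_cam': (4, 4)}
{'mtx': (3, 3), 'world_to_cam': (4, 4)}
```

View pics/scene0.png

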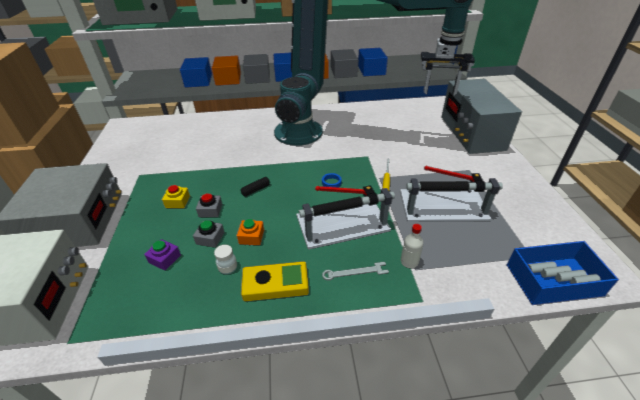

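View pics/top0.png

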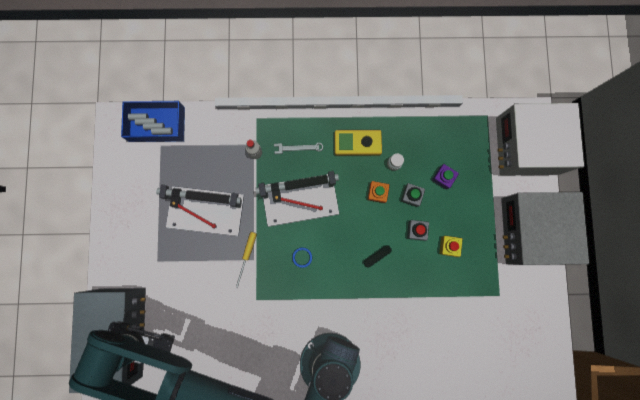

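The top view shows the unit under test at about (300,200), with its lever running from the hinge at (275,197) to the tip at (321,208). The waiting unit is at (203,210).

Button candidates in the top view:
- **Green on grey:** (413,195), chosen for pass.
- **Green on orange:** (379,191), not meant.
- **Green on purple:** (446,176), not meant.
- **Red on grey:** (419,230), chosen for fault.
- **Red on yellow:** (452,246), not meant.

```bash
python3 - <<'E'
from h import *
for n in('top','scene'):
    z=np.load(n+'.npz');im,d=z['im'],z['d'];P=pts(d,dict(mtx=z['m'],world_to_cam=z['w']))
    if n=='top': cv2.imwrite('pics/crop.png',cv2.resize(im[110:310,240:480,::-1],None,fx=3,fy=3))
    hsv=cv2.cvtColor(im,cv2.COLOR_RGB2HSV);H,S,V=cv2.split(hsv)
    for nm,m in(('red',((H<6)|(H>174))&(S>150)&(V>70)),('green',(H>50)&(H<75)&(S>150)&(V>60))):
        c,l,st,ce=cv2.connectedComponentsWithStats(m.astype(np.uint8))
        for i in range(1,c):
            if st[i,4]<25: continue
            q=P[(l==i)&(d>0)]
            if len(q)<5: continue
            md=np.median(q,0)
            if not(-.6<md[1]<.7 and 0.02<md[2]<.2): continue
            print(n,nm,ce[i].round(1),st[i,4],md.round(3),end=' ')
            q=q[np.abs(q[:,2]-md[2])<.012]
            if np.ptp(q[:,1])>.08:
                e=np.argsort(q[:,1]);k=max(3,len(e)//15);print('ends',q[e[:k]].mean(0).round(3),q[e[-k:]].mean(0).round(3),end='')
                v=cv2.fitLine(q[:,:2].astype(np.float32),2,0,.01,.01).ravel();print(' line',v.round(3),end='')
            print()
    # dark bar / plate of test unit
    if n=='top':
        q=P[(V>150)&(S<40)&(np.abs(P[...,2]-.012)<.008)&(P[...,1]<.3)&(P[...,1]>-.05)&(P[...,0]>.3)&(P[...,0]<.75)]
        r=cv2.minAreaRect(q[:,:2].astype(np.float32));print('plate',r,len(q))
        q=P[(V<70)&(np.abs(P[...,2]-.125)<.012)&(P[...,1]<.3)&(P[...,1]>-.05)]
        print('bar',cv2.fitLine(q[:,:2].astype(np.float32),2,0,.01,.01).ravel(),np.median(q,0),q.min(0),q.max(0))
E
```

```text
top red [249.7 143.2] 27 [0.745 0.26  0.139] 
top red [301.3 203.4] 74 [0.542 0.091 0.122] ends [0.526 0.027 0.121] [0.559 0.156 0.122] line [0.243 0.97  0.542 0.091]
top red [195.6 215.4] 68 [0.508 0.441 0.122] ends [0.472 0.381 0.122] [0.542 0.499 0.12 ] line [0.513 0.858 0.506 0.44 ]
top red [420.2 229.4] 77 [ 0.453 -0.318  0.06 ] 
top red [453.6 245.7] 53 [ 0.393 -0.431  0.062] 
top green [448.  174.3] 51 [ 0.645 -0.425  0.062] 
top green [379.3 190.2] 25 [ 0.591 -0.18   0.063] 
top green [415.  193.1] 63 [ 0.579 -0.305  0.062] 
plate ((0.5482292175292969, 0.19594547152519226), (0.31903576850891113, 0.4319235384464264), 35.1365852355957) 1720
bar [0.9987278  0.05042629 0.5903624  0.09431633] [0.60867792 0.09088184 0.12794399] [ 0.01340954 -0.04387268  0.11307261] [0.64593678 0.23055061 0.13689854]
scene red [452.7 105.6] 30 [0.067 0.639 0.108] 
scene red [449.9 172.8] 169 [0.518 0.447 0.121] ends [0.482 0.381 0.121] [0.549 0.499 0.119] line [0.499 0.867 0.516 0.444]
scene red [172.7 188.2] 51 [ 0.402 -0.431  0.064] 
scene red [340.4 189.4] 196 [0.55  0.095 0.121] ends [0.535 0.027 0.122] [0.566 0.159 0.119] line [0.234 0.972 0.55  0.094]
scene red [206.2 197.5] 72 [ 0.463 -0.319  0.063] 
scene red [416.4 228.1] 67 [0.755 0.257 0.141] 
scene green [248.4 223.1] 69 [ 0.599 -0.183  0.064] 
scene green [205.7 224.5] 89 [ 0.586 -0.306  0.063] 
scene green [158.2 245.2] 96 [ 0.652 -0.425  0.064]
```

View pics/crop.png

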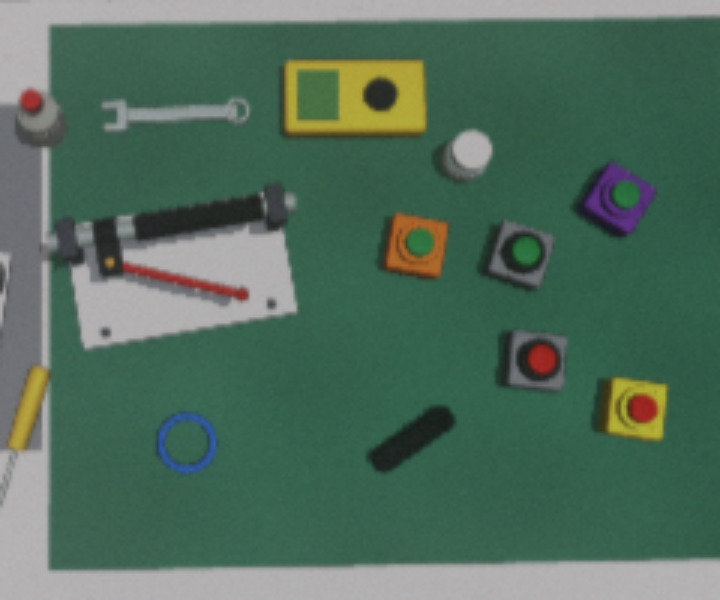

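The crop confirms the test lever (crop (115,265)–(243,295)) and the grey-box buttons (green at (525,252), red at (542,360)). I'll set out with the gripper shut and swing the yaw to about 0.

```bash
python3 -m jog '[[[0,0,8],[-30,37,0],1],[[0,0,16],[-60,74,0],1],[[0,0,24],[-90,111,0],1],[[0,0,32],[-120,148,0],1],[[0,0,40],[-150,185,0],1]]'
```

```text
time: 0.6
tool_pos: [0.2847, 0.335, 0.205]
ee_rot: [3.141, 0.0, 0.6]
wrist_force: [0.5, 0.3, 0.4]
width: 0.0573
```

```bash
python3 -m jog '[[[0,0,8],[0,48,0],1],[[0,0,16],[0,96,0],1],[[0,0,24],[-1,144,0],1],[[0,0,32],[-2,192,0],1],[[0,0,34.6],[-3,240,0],1]]' && python3 -m jog '[[[0,0,0],[45,-15,0],1],[[0,0,0],[50,-35,0],1],[[0,0,0],[50,-35,0],1],[[0,0,0],[50,-35,0],1]]'
python3 - <<'E'
from h import *
print(robot.get_obs()['tool_pos'],robot.get_obs()['ee_rot'])
im,d,p=snap('wrist','w1.png');np.savez('w.npz',im=im,d=d,m=p['mtx'],w=p['world_to_cam'])
P=pts(d,p);H,S,V=cv2.split(cv2.cvtColor(im,cv2.COLOR_RGB2HSV))
m=((H<6)|(H>174))&(S>140)&(V>60)
c,l,st,ce=cv2.connectedComponentsWithStats(m.astype(np.uint8))
for i in range(1,c):
    if st[i,4]>60:
        q=P[(l==i)&(d>0)];print(ce[i],st[i],np.median(q,0),np.percentile(q,[1,99],axis=0).round(3).tolist())
        t=q[q[:,2]>.118]
        if len(t)>50: print('line top',cv2.fitLine(t[:,:2].astype(np.float32),2,0,.01,.01).ravel(),t.min(0),t.max(0))
E
```

```text
time: 1.1
tool_pos: [0.4187, 0.1358, 0.2052]
ee_rot: [-3.141, 0.0, -0.003]
wrist_force: [0.8, 2.2, 0.1]
width: 0.0177
time: 1.5
tool_pos: [0.4678, 0.1726, 0.2049]
ee_rot: [3.141, 0.002, 0.002]
wrist_force: [-1.2, 0.4, -0.6]
width: 0.0002
[0.46776564 0.17257254 0.20486218] [3.14081777e+00 1.53665315e-03 1.70589035e-03]
[411.68531469 240.99825175] [400 212  26  58 572] [0.55498324 0.13505553 0.12157985] [[0.491, 0.109, 0.115], [0.564, 0.205, 0.31]]
line top [ 0.22188509 -0.9750728   0.55430305  0.13523048] [0.49080572 0.10616984 0.11804112] [0.56551506 0.20575716 0.31391467]
```

```bash
python3 -m jog '[[[0,0,0],[0,48,0],1],[[0,0,0],[0,90,0],1],[[0,0,0],[0,116,0],1],[[0,0,0],[0,116,0],1],[[0,0,0],[0,116,0],1]]'
cat > look.py <<'E'
from h import *
import sys
print(robot.get_obs()['tool_pos'],robot.get_obs()['wrist_force'])
im,d,p=snap('wrist',sys.argv[1])
P=pts(d,p);H,S,V=cv2.split(cv2.cvtColor(im,cv2.COLOR_RGB2HSV))
for nm,m in (('red',((H<6)|(H>174))&(S>140)&(V>60)),('green',(H>50)&(H<75)&(S>140)&(V>60))):
  c,l,st,ce=cv2.connectedComponentsWithStats(m.astype(np.uint8))
  for i in range(1,c):
    if st[i,4]>60:
        q=P[(l==i)&(d>0)]
        q=q[(q[:,2]>.05)&(q[:,2]<.135)]
        if len(q)<30: continue
        print(nm,ce[i].round(),st[i,4],np.median(q,0).round(4))
        t=q[np.abs(q[:,2]-np.percentile(q[:,2],90))<.003]
        print('  top',t.mean(0).round(4),t.min(0).round(4),t.max(0).round(4),'line',cv2.fitLine(t[:,:2].astype(np.float32),2,0,.01,.01).ravel().round(3))
E
python3 look.py w2.png
```

```text
time: 2.05
tool_pos: [0.4678, 0.0567, 0.206]
ee_rot: [-3.141, -0.001, 0.0]
wrist_force: [0.2, -0.4, -0.5]
width: 0.0005
[0.4678176  0.05673261 0.20595308] [ 0.21822858 -0.36027967 -0.52251392]
red [407. 160.] 1957 [0.5457 0.0957 0.1217]
  top [0.5456 0.0927 0.1218] [0.5233 0.0204 0.1199] [0.5666 0.1582 0.1252] line [0.244 0.97  0.546 0.093]
```

View pics/w2.png

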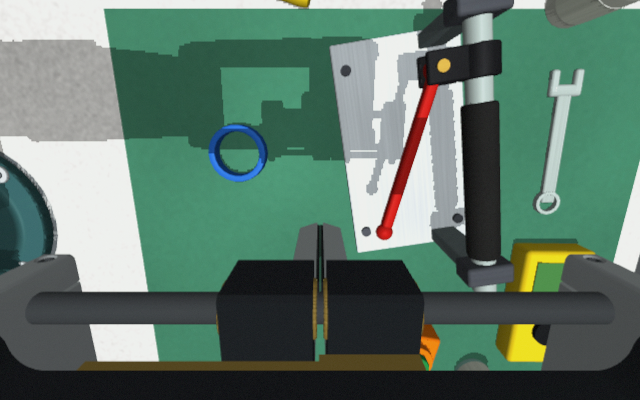

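```bash
python3 -m jog '[[[0,0,0],[0,2,40],1],[[0,0,0],[0,2,80],1],[[0,0,0],[0,2,110],1],[[0,0,0],[20,2,110],1],[[0,0,0],[36,2,110],1]]' && python3 -m jog '[[[0,0,0],[3,0,0],1],[[0,0,0],[6,0,0],1],[[0,0,0],[9,0,0],1],[[0,0,0],[12,0,0],1],[[0,0,0],[12,0,0],1]]'
```

```text
time: 2.6
tool_pos: [0.5029, 0.0564, 0.0933]
ee_rot: [-3.141, 0.004, 0.004]
wrist_force: [-0.2, -0.3, 0.7]
width: 0.0003
time: 3.1
tool_pos: [0.5165, 0.0549, 0.0958]
ee_rot: [-3.141, -0.001, 0.001]
wrist_force: [-0.3, 0.1, -1.0]
width: 0.0006
```

Just at the blade now. I'll press slowly towards the first possible stop (TCP x about 0.545), reading the force as I go.

```bash
python3 -m jog '[[[0,0,0],[3,0,0],1],[[0,0,0],[6,0,0],1],[[0,0,0],[9,0,0],1],[[0,0,0],[12,0,0],1],[[0,0,0],[12,0,0],1]]' && python3 -m jog '[[[0,0,0],[2,0,0],1],[[0,0,0],[4,0,0],1],[[0,0,0],[6,0,0],1],[[0,0,0],[8,0,0],1],[[0,0,0],[8,0,0],1]]' && python3 -m jog '[[[0,0,0],[1,0,0],1],[[0,0,0],[2,0,0],1],[[0,0,0],[3,0,0],1],[[0,0,0],[4,0,0],1],[[0,0,0],[4,0,0],1]]'
```

```text
time: 3.6
tool_pos: [0.5282, 0.0544, 0.095]
ee_rot: [3.141, 0.001, 0.001]
wrist_force: [-3.0, -2.1, 0.3]
width: 0.0005
time: 4.1
tool_pos: [0.5364, 0.0547, 0.0952]
ee_rot: [3.142, 0.0, 0.001]
wrist_force: [-3.5, -2.3, -1.5]
width: 0.0009
time: 4.6
tool_pos: [0.5404, 0.0548, 0.0954]
ee_rot: [-3.142, 0.0, 0.001]
wrist_force: [-4.4, -2.7, -2.1]
width: 0.0002
```

```bash
for i in 1 ; do python3 -m jog '[[[0,0,0],[1,0,0],1],[[0,0,0],[2,0,0],1],[[0,0,0],[2,0,0],1]]'; python3 -m jog '[[[0,0,0],[1,0,0],1],[[0,0,0],[2,0,0],1],[[0,0,0],[2,0,0],1]]'; done
```

```text
time: 4.9
tool_pos: [0.5425, 0.0548, 0.0955]
ee_rot: [-3.142, -0.0, 0.001]
wrist_force: [-3.5, -1.7, -1.4]
width: 0.0006
time: 5.2
tool_pos: [0.5445, 0.0548, 0.0955]
ee_rot: [3.142, -0.0, 0.001]
wrist_force: [-3.1, -3.1, -1.6]
width: 0.0003
```

```bash
python3 -m jog '[[[0,0,0],[1,0,0],1],[[0,0,0],[2,0,0],1],[[0,0,0],[2,0,0],1]]'; python3 -m jog '[[[0,0,0],[1,0,0],1],[[0,0,0],[2,0,0],1],[[0,0,0],[2,0,0],1]]'
```

```text
time: 5.5
tool_pos: [0.5465, 0.0547, 0.0955]
ee_rot: [3.142, -0.0, 0.001]
wrist_force: [-4.3, -3.9, -0.8]
width: 0.0004
time: 5.8
tool_pos: [0.548, 0.0547, 0.0955]
ee_rot: [3.141, 0.001, 0.001]
wrist_force: [-5.7, -2.6, 0.7]
width: 0.0004
```

```bash
python3 -m jog '[[[0,0,0],[1,0,0],1],[[0,0,0],[1,0,0],1]]'; python3 -m jog '[[[0,0,0],[1,0,0],1],[[0,0,0],[1,0,0],1]]'
```

```text
time: 6.0
tool_pos: [0.5481, 0.0547, 0.0955]
ee_rot: [3.141, 0.003, 0.001]
wrist_force: [-6.9, -3.6, 1.1]
width: 0.0005
time: 6.2
tool_pos: [0.5482, 0.0547, 0.0955]
ee_rot: [3.141, 0.005, 0.001]
wrist_force: [-9.5, -2.6, 2.2]
width: 0.0007
```

Hard stop: position is fixed at x=0.548 while the force climbs. I'll ease off slightly and hold for about a second, with a picture to check.

```bash
python3 -m jog '[[[0,0,0],[-0.7,0,0],1],[[0,0,0],[-0.7,0,0],1],[[0,0,0],[-0.7,0,0],1],[[0,0,0],[-0.7,0,0],1],[[0,0,0],[-0.7,0,0],1]]'; python3 look.py hold.png;  python3 -m jog '[[[0,0,0],[0,0,0],1],[[0,0,0],[0,0,0],1],[[0,0,0],[0,0,0],1],[[0,0,0],[0,0,0],1]]'
```

```text
time: 6.7
tool_pos: [0.5481, 0.0547, 0.0955]
ee_rot: [3.141, 0.004, 0.001]
wrist_force: [-7.4, -2.9, 1.3]
width: 0.0005
[0.54808006 0.05468938 0.09549331] [-7.41896142 -2.86475414  1.29633688]
red [353. 148.] 3955 [0.5656 0.1131 0.1219]
  top [0.5657 0.1102 0.1219] [0.5609 0.0497 0.1199] [0.5707 0.1595 0.1258] line [ 0.001 -1.     0.566  0.11 ]
time: 7.15
tool_pos: [0.5481, 0.0547, 0.0955]
ee_rot: [3.141, 0.004, 0.001]
wrist_force: [-8.0, -3.3, 0.6]
width: 0.0007
```

View pics/hold.png

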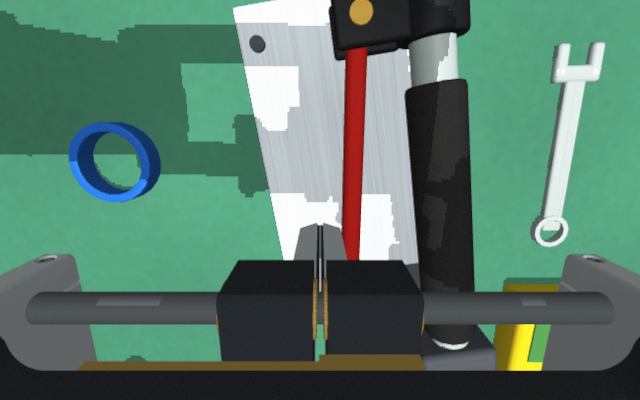

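The held lever (353,50→250) has turned about 0.245 rad and is clearly short of the grip (at 410–470). That is a short stop, so the green button is the right one. Releasing the lever now.

```bash
python3 -m jog '[[[0,0,0],[-12,0,0],1],[[0,0,0],[-24,0,0],1],[[0,0,0],[-36,0,0],1],[[0,0,0],[-55,0,0],1],[[0,0,0],[-75,0,0],1]]' && python3 -m jog '[[[0,0,0],[-5,0,-40],1],[[0,0,0],[-5,0,-85],1],[[0,0,0],[-5,0,-110],1],[[0,0,0],[-5,0,-110],1],[[0,0,0],[-5,0,-110],1]]'; python3 look.py rel.png
```

```text
time: 7.65
tool_pos: [0.4752, 0.0548, 0.0965]
ee_rot: [3.142, -0.005, 0.001]
wrist_force: [0.1, 0.6, 0.6]
width: 0.0004
time: 8.15
tool_pos: [0.4702, 0.0547, 0.2061]
ee_rot: [3.142, -0.004, 0.001]
wrist_force: [-0.5, -0.1, 0.5]
width: 0.0005
[0.47015061 0.05472654 0.20613981] [-0.49746578 -0.14014257  0.53202364]
red [404. 158.] 1958 [0.5456 0.0955 0.1217]
  top [0.5456 0.0926 0.1219] [0.5229 0.0204 0.1199] [0.5671 0.1587 0.1245] line [0.243 0.97  0.546 0.093]
```

```bash
python3 -m jog '[[[0,0,0],[12,47,0],1],[[0,0,0],[24,94,0],1],[[0,0,0],[36,141,0],1],[[0,0,0],[48,188,0],1],[[0,0,0],[60,235,0],1]]' && python3 -m jog '[[[0,0,0],[12,47,0],1],[[0,0,0],[24,94,0],1],[[0,0,0],[36,141,0],1],[[0,0,0],[45,175,0],1],[[0,0,0],[45,175,0],1]]'&& python3 -m jog '[[[0,0,0],[0,0,0],1],[[0,0,0],[0,0,0],1]]'; python3 look.py btn.png
```

```text
time: 8.7
tool_pos: [0.5292, -0.1817, 0.2027]
ee_rot: [-3.14, 0.003, 0.001]
wrist_force: [0.3, 0.4, 0.8]
width: 0.0003
time: 9.2
tool_pos: [0.5739, -0.3592, 0.1999]
ee_rot: [-3.139, 0.006, -0.004]
wrist_force: [0.8, 0.7, -0.7]
width: 0.0005
time: 9.4
tool_pos: [0.5748, -0.3537, 0.2043]
ee_rot: [-3.14, 0.001, 0.002]
wrist_force: [-0.5, 0.7, 0.5]
width: 0.0002
[ 0.57475644 -0.35373555  0.20427364] [-0.45549785  0.73896558  0.54547431]
red [211. 158.] 829 [ 0.4571 -0.3206  0.0624]
  top [ 0.4563 -0.3202  0.0625] [ 0.4402 -0.3362  0.0604] [ 0.4723 -0.3037  0.0648] line [ 0.958 -0.285  0.456 -0.32 ]
red [170. 254.] 627 [ 0.4006 -0.4327  0.0633]
  top [ 0.3991 -0.4334  0.0634] [ 0.383  -0.4495  0.0614] [ 0.4146 -0.4177  0.0653] line [ 0.5    0.866  0.399 -0.433]
green [340.  18.] 957 [ 0.5942 -0.1853  0.0636]
  top [ 0.5942 -0.185   0.0636] [ 0.5786 -0.2004  0.0617] [ 0.6097 -0.1698  0.0661] line [ 0.99   0.143  0.594 -0.185]
green [327. 146.] 753 [ 0.5825 -0.3075  0.0626]
  top [ 0.582  -0.3074  0.0626] [ 0.5665 -0.3237  0.0606] [ 0.5976 -0.2919  0.065 ] line [ 0.211  0.977  0.582 -0.307]
green [382. 249.] 563 [ 0.6468 -0.425   0.0634]
  top [ 0.6468 -0.4252  0.0634] [ 0.6311 -0.4384  0.0613] [ 0.6631 -0.4106  0.0655] line [ 0.996 -0.085  0.647 -0.425]
```

View pics/btn.png

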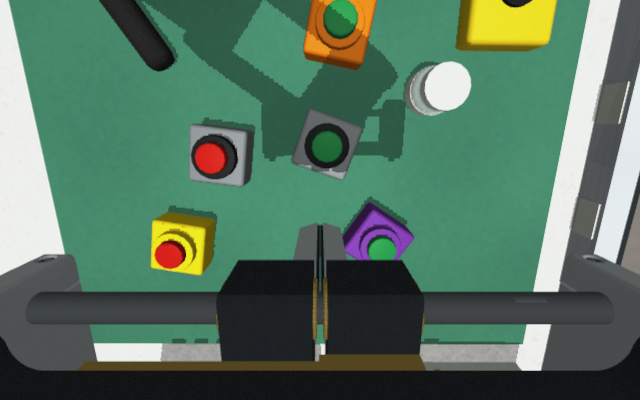

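The green button on the grey box is at (327,146), world (0.582,-0.307,0.0625). Moving over it and down.

```bash
python3 -m jog '[[[0,0,0],[7,-47,0],1],[[0,0,0],[7,-47,20],1],[[0,0,0],[7,-47,65],1],[[0,0,0],[7,-47,110],1],[[0,0,0],[7,-47,132],1]]' && python3 -m jog '[[[0,0,0],[0,0,4],1],[[0,0,0],[0,0,6],1],[[0,0,0],[0,0,8],1],[[0,0,0],[0,0,10],1],[[0,0,0],[0,0,10],1]]'
```

```text
time: 9.95
tool_pos: [0.5799, -0.3048, 0.0692]
ee_rot: [-3.138, 0.005, 0.003]
wrist_force: [0.9, -0.1, -0.7]
width: 0.0007
time: 10.45
tool_pos: [0.5827, -0.3085, 0.065]
ee_rot: [3.14, -0.002, 0.001]
wrist_force: [0.9, 0.4, -0.6]
width: 0.0001
```

```bash
python3 -m jog '[[[0,0,0],[0,0,2],1],[[0,0,0],[0,0,4],1],[[0,0,0],[0,0,6],1],[[0,0,0],[0,0,7],1],[[0,0,0],[0,0,7],1]]' && python3 -m jog '[[[0,0,0],[0,0,1],1],[[0,0,0],[0,0,2],1],[[0,0,0],[0,0,2],1]]'
```

```text
time: 10.95
tool_pos: [0.5826, -0.3086, 0.0573]
ee_rot: [3.141, -0.002, 0.001]
wrist_force: [1.8, -0.4, 4.7]
width: 0.0007
time: 11.25
tool_pos: [0.5826, -0.3086, 0.0562]
ee_rot: [3.14, -0.002, 0.001]
wrist_force: [-0.8, -0.4, 8.1]
width: 0.0004
```

```bash
python3 -m jog '[[[0,0,0],[0,0,1],1],[[0,0,0],[0,0,2],1],[[0,0,0],[0,0,2],1],[[0,0,0],[0,0,2],1]]'
```

```text
time: 11.65
tool_pos: [0.5827, -0.3086, 0.0561]
ee_rot: [3.14, -0.003, 0.001]
wrist_force: [-4.3, 1.1, 13.8]
width: 0.0006
```

The button is fully down: z is fixed at 0.0561 while the force climbs. Drawing clear.

```bash
python3 -m jog '[[[0,0,0],[0,0,-10],1],[[0,0,0],[0,0,-40],1],[[0,0,0],[0,0,-85],1],[[0,0,0],[0,0,-130],1],[[0,0,0],[0,0,-150],1]]' && python3 -m jog '[[[0,0,0],[0,47,0],1],[[0,0,0],[0,47,0],1],[[0,0,0],[0,47,0],1],[[0,0,0],[0,47,0],1],[[0,0,0],[0,47,0],1]]'; python3 look.py end.png | grep -A1 green; python3 - <<'E'
from h import *
snap('top','topend.png');print(robot.get_obs()['wrist_force'],robot.get_obs()['qvel'])
E
```

```text
time: 12.15
tool_pos: [0.5827, -0.3086, 0.2068]
ee_rot: [3.139, -0.004, 0.001]
wrist_force: [1.1, -0.1, 0.5]
width: 0.0008
time: 12.65
tool_pos: [0.5819, -0.354, 0.2016]
ee_rot: [-3.14, 0.001, 0.002]
wrist_force: [-0.4, -0.1, -0.3]
width: 0.0006
green [333.  17.] 958 [ 0.5943 -0.1855  0.0636]
  top [ 0.5942 -0.1853  0.0636] [ 0.579  -0.2004  0.0617] [ 0.6097 -0.171   0.0663] line [ 0.989  0.149  0.594 -0.185]
green [320. 146.] 764 [ 0.5822 -0.3076  0.0625]
  top [ 0.5821 -0.3076  0.0625] [ 0.5663 -0.3237  0.0606] [ 0.5982 -0.2921  0.0647] line [ 0.221 -0.975  0.582 -0.308]
green [376. 249.] 553 [ 0.6469 -0.4244  0.0634]
  top [ 0.6468 -0.4248  0.0635] [ 0.6309 -0.4375  0.0614] [ 0.6623 -0.4111  0.0657] line [ 1.    -0.018  0.647 -0.425]
[ 0.56640936  0.74896202 -0.23662247] [-0.00203084 -0.00133277 -0.00583511  0.00038098 -0.00113383 -0.00095586]
```

View pics/topend.png

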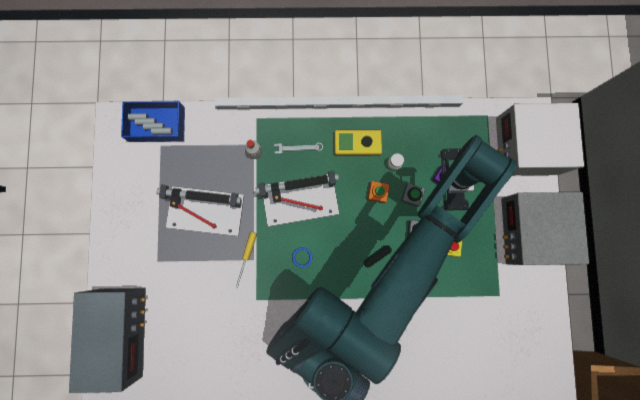

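The final top view shows both levers sprung out and everything else where it was. The gripper is clear of everything.

```bash
python3 -c "
from bench import close_job
print(close_job())"
```

```text
the job is handed in; nothing more can be done
None
```

The lever on the green-mat unit stopped well short of the bar, so I pressed the green button on its grey box, drew clear and handed the job in at about 12.7 s.

- **Lever press:** I pushed with the outside of the shut fingers until a hard stop. The lever had turned about 0.245 rad, with a clear gap to the grip in the wrist picture. The force peaked at about 10 N, and I held it there for about 1.1 s.
- **Lever release:** the wrist camera showed it back at its starting angle within measuring error.
- **Green button:** I pressed it down about 6 mm to its end stop, with up to about 14 N. It came back up to its starting height.
- **Last checks:** the wrist force is near zero, the arm is at rest, and the tool is about 0.2 m above the table. In the final top view both levers are out and the loose items I could see are unmoved. The arm partly hid the purple, yellow and red boxes in that view.

Early in the approach I made one sideways move the wrong way, high above the bench, and corrected it. No check failed; the first camera estimates of the button and lever positions differed by up to 10 mm, and close looks with the wrist camera settled them.

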